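Find the high side of a hub in an inclined V-cradle with a dial gauge on kinematic feet

ROBOT

A 6-joint arm with a two-finger parallel gripper is mounted at the origin on a cart in front of the work surface, level with it; the furniture and walls round the work are solid. World frame = base frame: x ahead of the robot, y to its left, z up, the work surface at z = 0. Lengths are in m, angles in rad, forces in N, time in s.
With the tool pointing down it reaches from about 0.25 to 0.775 m from the base axis. Payload 4 kg.
Tool frame: the origin (TCP) lies midway between the tips of the shut fingers; the grasp point (between the pads) lies 19 mm behind it; z points along the fingers, y is the line along which they close (so a half turn about z gives the same grasp; the last joint's range is limited). The gripper opens to 85 mm and grips with 20 to 120 N. Pads are 22 mm wide; open, the fingers measure 114 mm over their backs; the gripper's body (76 mm by 85 mm) begins 54 mm behind the grasp point. The pads swing forward as they close: fully open they stand 13 mm farther back than shut.
Start: joints at [-0.103, 0.087, 1.371, -0, 1.684, -0.103], TCP at [0.55, -0, 0.231] pointing down, gripper open.
Joint ranges: [-3.1, 3.1], [-0.76, 2.03], [0.27, 2.55], [-1.08, 4.22], [0.17, 2.65], [-2.57, 2.57]. Speed limits (rad/s): [2.79, 2.79, 3.14, 3.14, 3.14, 3.14].

INTERFACE

Orientations are given as a unit quaternion [x, y, z, w].
In Python, from plant import env gives the robot as it stands.
- The arm moves only by the tool servo_tool, never from a script. Its argument "steps" is a list of rows, each a list of 4 numbers: the shift along the tool's x, y, z scaled (see below), then the turn about the tool's z scaled (see below). A call has 1 to 5 rows; each row is the pose to reach, as a shift and turn from the pose commanded when the call began, along the tool's axes at that moment; what a row does not reach only later rows make up. The controller multiplies each number of a shift by 0.1 m and each number of a turn by 90 degrees. A row lasts 1/12 s, in which the tool goes at most 41.7 mm and 7.16 degrees, less where a joint would pass 70% of its speed; a pose out of reach is approached as far as the arm can. A call with a number of a shift or a turn outside -1 to 1 is refused whole. A call with a gripper value outside its range is refused whole. "claw" is the opening, from 0 (shut) to 1 (fully open), set as the call begins (left out, the last holds). The fingers move at their own pace and stop on an object; the grip force is fixed at half the most. Time passes only in rows, so rows that repeat a pose let the fingers close. It gives the time, the measured TCP pose, the force, the opening and the grip force at its end, in the units of the state.
- env.observe(): the state, without advancing time (a new reading comes with each control period).
- env.get_image(name): name is "scene" or "side" or "wrist"; returns a dict with "img" (384x512x3 uint8, blue, green, red), "vfov" (degrees; the focal length in pixels is half the picture's height over the tangent of half this angle, whatever the lens; pixels are square), "cx", "cy" (the principal point, pixels), "R" (3x3) and "t" (3): a world point X has camera coordinates R X + t. Camera axes: x right, y down, z forward; pixel columns grow to the right and rows downward; lengths in m; the calibration is good to about 2 mm. The wrist camera is an equidistant fisheye: a pixel r from the principal point sees the ray r / f radians off the axis. A picture is of the moment at which its call begins. There is no depth.
- env.job_done(): hands the job in; it is judged then, once.
Trained networks look in the newest picture that a camera, given by its name, has taken for a name from the list of things; names that differ only in an ending like _2 or _b are one class to them, and where a whole thing is asked for, a point or a joint stands for the part that bears it (a point fixed in the world has none). Each returns a list of dicts, best first, with "p" (0 to 1); they miss things now and then, are a little off and sometimes report something else, mostly with a low value. They report only what shows in the picture. A call takes as long as a camera call.
- env.boxes_of(camera, target): "position" ([column, row] in pixels, amid what is visible of it).
The state is a dict: "time_s": time; "joints": joint angles; "qvel": joint speeds; "joint_torque": joint torques, N m; "ee_pos": TCP position; "tool_rot": TCP orientation; "wrist_force": force on the tool from outside, world axes, zero at the start; "wrist_torque": the same for the moment, N m; "opening": finger opening in m; "grasp_force": force on a finger pad.
Only numpy, scipy, OpenCV 4.12 (cv2) and the standard library are available. Lean on these libraries where they do the work, as an engineer would, in place of code of your own. Each camera call takes 0.05 s, during which the arm holds its last target. There are 200 camera calls.

TASK

Check the aluminium hub on the arbor for runout: set the dial-gauge stand down gently on the cone, groove and flat seats behind the inclined V-cradle, so that all three ball feet are home and its sprung plunger rides on the hub. Then turn the arbor in its V by the black knob until the hub's high side is under the plunger, that is until the dial stands within about half a millimetre of the largest reading the hub gives, and let go. Leave the stand on its seats, the arbor down in the V on its end stop, and the other tools where they lie.

Things in the scene. Friction and masses are not known exactly. Their poses are not given: they have to be found in the camera images.
- gauge_grip (a point): centre of the black grip block, 28 x 18 x 40 mm (the stand's x, y, z), on top of the gauge stand's post, 178 mm above the bottoms of its feet; take it across the 18 mm, along the stand's y. Clear of it in front (-x) and lower stands the dial. Axes as gauge_origin
- gauge_origin (a point): reference point of the gauge stand at the level of the bottoms of its feet; the grip centre is at (-2, 0, 178) mm from it. Three 16 mm ball feet at (-34, 40), (-34, -40) under the ends of the front bar and (42, 0) under the tail. z up, x from the dial side to the tail, y along the front bar
- seat_centre (a point): point of the fixture where gauge_origin lies when the stand is home, 34 mm above the bench; its axes then agree with the stand's. Seats: cone at (-34, 40) mm, groove along y at (-34, -40), both 25 mm wide with 50 degree walls, rims 10 mm above this point; flat at (42, 0). The balls slide home by weight from a few mm off
- knob (a point): centre of the arbor's black ribbed knob, 32 mm diameter, 26 mm long, at the arbor's upper end. z along the arbor's axis, out of the knob (35 degrees from vertical, away from the gauge's seats); x, y turn with the arbor. Below the knob the bare 16 mm shaft is free for 22 mm. Take the knob with the tool along the axis
- cradle_axis (a point): point of the fixture where knob lies while the arbor is down in both Vs and its ball nose on the end stop; z along the V's axis, up and out
- needle (a joint): dial needle, rad, clockwise from straight up as the plunger is pushed in: 0 with the plunger free, 0.785 rad for each mm (one long mark; one turn is 8 mm), 9.5 mm travel. With the stand home and the arbor in its V it reads more the higher the hub stands there: one smooth rise and fall, a few mm in all, in a turn of the arbor. True only while nobody holds the arbor
- gauge: dial-gauge stand, 0.6 to 0.9 kg, 198 mm tall: grey T-shaped foot plate 100 x 110 mm on three ball feet, steel post, white 58 mm dial in front of it, and a sprung plunger (0.3 to 0.8 N) with an 8 mm ball tip that points down and forward, 35 degrees below level. Lowered straight down, the tip meets the hub 4 to 12 mm before the feet are home. Origin as gauge_origin
- fixture: grey base plate 262 x 124 mm fixed on the bench, top 22 mm up, with two steel V-blocks on a bed inclined 55 degrees, an end stop that draws the nose into the V, and behind them (+x) the three steel seats. Origin under it on the bench; seat_centre at (82, 0, 34) mm, cradle_axis at (-86, 0, 186) mm
- arbor: loose steel arbor, 16 mm diameter, 164 mm long with its knob, 0.35 to 0.5 kg, lying in the Vs, held by its weight and easy to turn either way; stays where it is left. Its 56 mm aluminium hub, half-way down between the Vs, sits off-centre; which side is high is not marked and differs each time. Origin at its ball nose, z up the axis
- chasing_hammer: chasing hammer lying on the bench, to be left alone
- calliper: slide calliper lying on the bench, to be left alone
- ring_clamp: wooden ring clamp lying on the bench, to be left alone
- torch_striker: wire torch striker lying on the bench, to be left alone
- tin: round tin lying on the bench, to be left alone
- needle_file: needle file lying on the bench, to be left alone

How it is judged:
By the outcome, as a careful person would: the job done as asked, in the order asked, and still so for the second after the job is handed in, with the robot touching nothing.
It also fails if it takes over 72 s, if anything falls off the work surface, if the arm or the gripper's body presses on something with over 40 N, if the wrist force passes 120 N, or if a joint passes its speed limit or range.

## Working session

There is one attempt and no reset: what is moved stays moved. The work goes in short steps, Python scripts to look and compute and a tool call to move; the robot and the scene stay as the last step left them, time stands still between calls to the robot, and variables do not carry over. Pictures are saved under pics/ and viewed, at most 10 in all, crops included, and the job is handed in when it is done.

Besides the shell and the picture viewer there is one more tool, called as name(argument=value, ...) on one line, values as JSON. servo_tool: Moves the arm, as the interface text tells. Shifts and turns lie within -1 to 1; 1 stands for 0.1 m of shift or 90 degrees of turn. Its arguments: {"type":"object","properties":{"steps":{"type":"array"},"claw":{"type":"number"}},"required":["steps"]}

```bash
ls; mkdir -p pics
cat > h.py <<'E'
import numpy as np, cv2
from plant import env
def ray(c,px):
    f=192/np.tan(np.radians(c["vfov"]/2)); R=np.array(c["R"]);t=np.array(c["t"])
    d=np.array([(px[0]-c["cx"])/f,(px[1]-c["cy"])/f,1.]); 
    if c.get("fish"):
        r=np.hypot(d[0],d[1]); d=np.array([d[0]/r*np.sin(r),d[1]/r*np.sin(r),np.cos(r)])
    d=R.T@d; return -R.T@t, d/np.linalg.norm(d)
def proj(c,X):
    f=192/np.tan(np.radians(c["vfov"]/2)); p=np.array(c["R"])@np.array(X)+np.array(c["t"])
    if c.get("fish"):
        r=np.hypot(p[0],p[1]); th=np.arctan2(r,p[2]); return np.array([c["cx"]+f*th*p[0]/r,c["cy"]+f*th*p[1]/r])
    return np.array([c["cx"]+f*p[0]/p[2],c["cy"]+f*p[1]/p[2]])
def tri(rays):
    A=np.zeros((3,3));b=np.zeros(3)
    for o,d in rays:
        P=np.eye(3)-np.outer(d,d);A+=P;b+=P@o
    X=np.linalg.solve(A,b)
    return X,[np.linalg.norm((np.eye(3)-np.outer(d,d))@(X-o)) for o,d in rays]
def get(n):
    c=env.get_image(n); c["fish"]=n=="wrist"; return c
E
python3 - <<'E'
from h import *
print(env.observe())
T=["gauge_grip","gauge_origin","seat_centre","knob","cradle_axis","needle","gauge","fixture","arbor"]
cs={}
for n in["scene","side","wrist"]:
    c=get(n);cs[n]=c;cv2.imwrite(f"pics/a_{n}.png",c["img"]);print(n,c["vfov"],c["cx"],c["cy"],(-np.array(c["R"]).T@c["t"]).round(3),np.array(c["R"])[2].round(2))
    for t in T:
        r=env.boxes_of(n,t); print(n,t,[(np.round(q["position"],1).tolist(),round(q["p"],2)) for q in r[:3]])
cv2.imwrite("pics/a_ss.png",cv2.resize(np.vstack([cs["scene"]["img"],cs["side"]["img"]]),None,fx=.78,fy=.78))
E
```

```text
pics
{'time_s': 0.0, 'joints': array([-1.03114577e-01,  8.79853600e-02,  1.37226324e+00,  2.50663571e-05,
        1.68359615e+00, -1.03076177e-01]), 'qvel': array([-7.58465267e-05,  1.55184669e-03, -9.20573040e-04, -8.93420265e-04,
        1.74276604e-03,  6.02369476e-04]), 'joint_torque': array([ 4.64244640e-04, -3.51862407e+01, -3.13276148e+01,  2.58579206e-05,
        1.07225846e-02,  9.27783418e-06]), 'ee_pos': array([5.49505179e-01, 4.67011506e-05, 2.30117970e-01]), 'tool_rot': array([ 7.07118922e-01,  7.07093744e-01, -7.00399459e-04, -8.81806124e-04]), 'wrist_force': array([-0.8089257 ,  0.34037403, -0.04257161]), 'wrist_torque': array([ 0.00918187, -0.04546524,  0.03050277]), 'grasp_force': 0.0, 'opening': 0.08548418877900336}
scene 48.03153980189835 252.31122929520518 192.24202324021067 [-0.112 -0.415  1.016] [ 0.56  0.32 -0.77]
scene gauge_grip [([265.4, 214.7], 0.72)]
scene gauge_origin [([261.2, 219.3], 0.95), ([223.6, 238.8], 0.4), ([215.5, 161.9], 0.36)]
scene seat_centre [([229.4, 183.7], 0.94), ([145.9, 213.9], 0.25)]
scene knob [([218.4, 161.0], 0.86), ([262.5, 217.0]
[... 461 characters left out ...]
94)]
side cradle_axis [([276.6, 248.2], 0.61)]
side needle [([349.9, 198.0], 0.23)]
side gauge [([230.7, 192.3], 0.73)]
side fixture [([274.2, 247.3], 0.66)]
side arbor [([300.2, 211.2], 0.63), ([228.1, 194.9], 0.18), ([274.7, 247.7], 0.17)]
wrist 65.70646984690485 256.8753103320408 188.63163936662696 [0.55  0.07  0.375] [ 0.   -0.27 -0.96]
wrist gauge_grip [([225.3, 258.0], 0.73)]
wrist gauge_origin [([224.6, 253.3], 0.67)]
wrist seat_centre [([326.6, 127.2], 0.92)]
wrist knob [([268.6, 60.9], 0.74)]
wrist cradle_axis []
wrist needle [([188.4, 276.4], 0.47)]
wrist gauge [([223.8, 256.4], 0.6), ([325.7, 126.7], 0.47)]
wrist fixture [([323.9, 127.9], 0.55)]
wrist arbor [([269.2, 60.9], 0.83)]
```

View pics/a_ss.png

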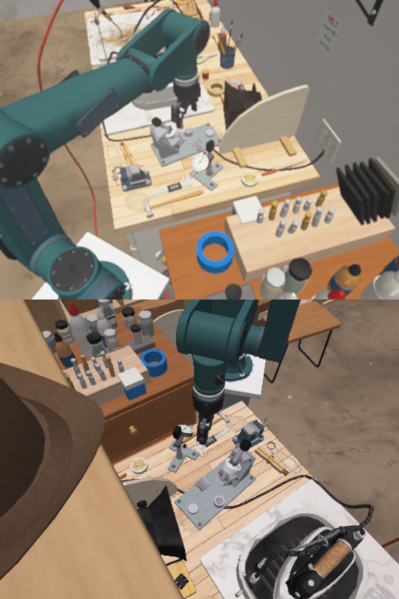

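View pics/a_wrist.png

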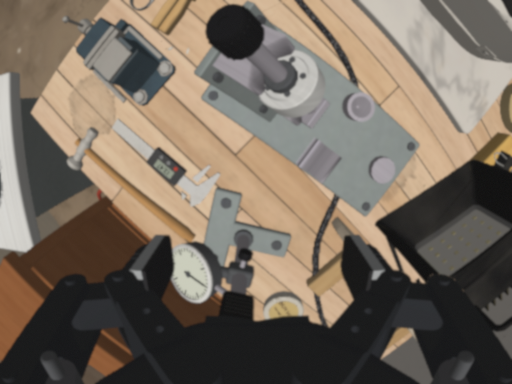

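The wrist picture shows the gauge on the bench with its dial at (193,272). The fixture runs from the knob at (235,32) and hub at (290,88) to the seats at about (358,105), (320,158) and (383,168). I'll enlarge these areas to pick landmarks.

Run:
```python
import cv2,numpy as np
w=cv2.imread("pics/a_wrist.png")[0:310,160:430];cv2.imwrite("pics/b_w.png",cv2.resize(w,None,fx=1.93,fy=1.93,interpolation=cv2.INTER_CUBIC))
a=cv2.imread("pics/a_scene.png")[140:250,185:295];b=cv2.imread("pics/a_side.png")[160:300,200:330]
a=cv2.resize(a,(440,440),interpolation=cv2.INTER_CUBIC);b=cv2.resize(b,None,fx=2.7,fy=2.7,interpolation=cv2.INTER_CUBIC)
o=np.zeros((440,800,3),np.uint8);o[:,:440]=a;o[:b.shape[0],445:445+b.shape[1]]=b[:440,:355];cv2.imwrite("pics/b_s.png",o)
```

```text
(no output)
```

View pics/b_w.png

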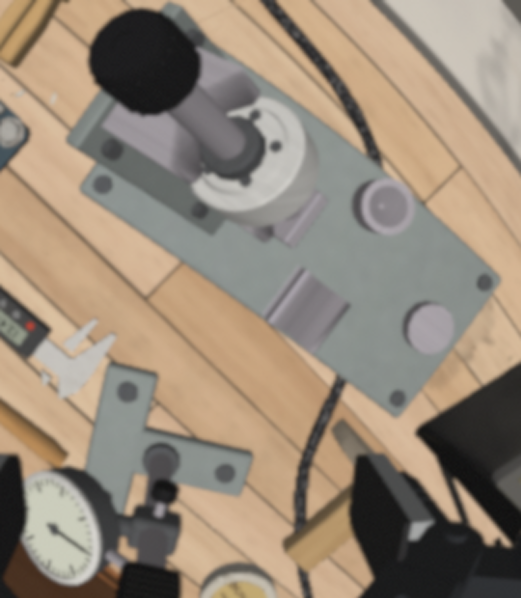

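View pics/b_s.png

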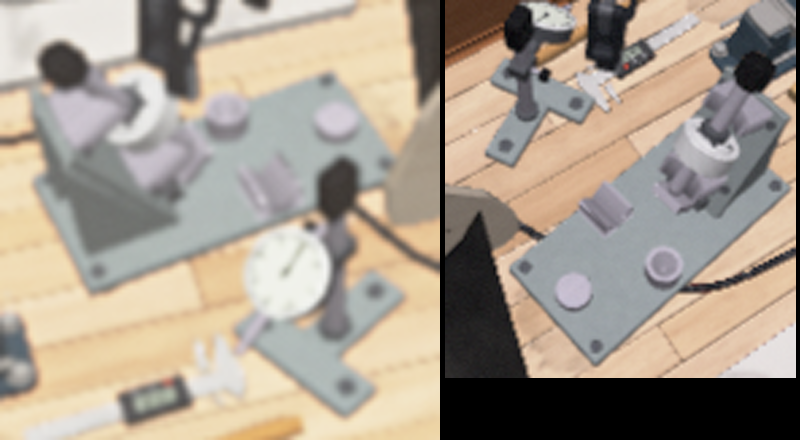

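The crops show cone, groove and flat clearly in all three views, plus the foot screws at the bar ends and tail. I'll fit both poses from these points.

```bash
cat > fit.py <<'E'
from h import *
from scipy.optimize import least_squares
def T(p,X): c,s=np.cos(p[2]),np.sin(p[2]); return np.array([p[0]+c*X[0]-s*X[1],p[1]+s*X[0]+c*X[1],X[2]])
def fit(cs,obs,p0,free_h=False):
    def res(p):
        o=[]
        for n,X,px in obs:
            X=np.array(X,float)
            if free_h and X[2]<0: X[2]=p[3]
            o.append(proj(cs[n],T(p,X))-px)
        return np.concatenate(o)
    r=least_squares(res,p0,loss="soft_l1"); return r.x,res(r.x).reshape(-1,2)
E
python3 - <<'E'
from fit import *
cs={n:get(n) for n in["scene","side","wrist"]}
W=lambda x,y:(x/1.93+160,y/1.93); S=lambda x,y:((x-445)/2.7+200,y/2.7+160); C=lambda x,y:(x/4+185,y/4+140)
co,fl,gr=(.048,.04,.044),(.124,0,.034),(.048,-.04,.041)
obs=[("wrist",co,W(387,206)),("wrist",fl,W(430,328)),("wrist",gr,W(309,308)),("side",co,S(664,263)),("side",fl,S(574,291)),("side",gr,S(607,207)),
("scene",co,C(227,112)),("scene",fl,C(335,120)),("scene",gr,C(269,182)),("wrist",(.131,.062,.022),W(498,276)),("wrist",(.131,-.062,.022),W(398,415)),("wrist",(-.131,-.062,.022),W(82,187)),
("side",(.131,.062,.022),S(596,360)),("side",(.131,-.062,.022),S(511,267)),("scene",(-.131,-.062,.022),C(95,290))]
p,r=fit(cs,obs,[.6,.1,-.6]);print("fix",p.round(4),np.degrees(p[2]));print(r.round(1).tolist())
print("seat",T(p,(.082,0,.034)).round(4),"knob",T(p,(-.086,0,.186)).round(4),[proj(cs[n],T(p,(-.086,0,.186))).round(1).tolist() for n in cs])
g=(-.002,0,.178)
obs=[("wrist",(-.034,.04,-1),W(128,392)),("wrist",(.042,0,-1),W(225,473)),("side",(.042,0,-1),S(510,145)),("side",(-.034,.04,-1),S(578,103)),("scene",(.042,0,-1),C(375,290)),("scene",(-.034,-.04,-1),C(347,385)),
("scene",g,C(337,185)),("side",g,S(519,30)),("wrist",(-.002,0,-1),W(162,455))]
q,r=fit(cs,obs,[.5,-.05,-.2,.015],True);print("gauge",q.round(4),np.degrees(q[2]));print(r.round(1).tolist());print("grip",T(q,g).round(4),[proj(cs[n],T(q,g)).round(1).tolist() for n in cs])
print((-np.array(cs["side"]["R"]).T@cs["side"]["t"]))
E
```

```text
fix [ 0.6092  0.0636 -0.5792] -33.18727881062055
[[1.9, 1.8], [3.9, 0.9], [3.1, 4.8], [-0.8, 0.3], [-0.8, 0.8], [-2.4, 0.2], [-0.5, -2.0], [0.2, -2.0], [1.1, -1.7], [-5.6, -9.5], [-7.1, -5.1], [-16.8, -0.7], [6.7, -3.3], [3.8, -3.8], [-6.6, 2.9]]
seat [0.6778 0.0187 0.034 ] knob [0.5372 0.1107 0.186 ] [[202.1, 156.5], [311.7, 185.5], [236.0, 42.7]]
gauge [ 0.5358 -0.0947 -0.248   0.0269] -14.21092102223116
[[0.1, -0.5], [0.3, -0.7], [-1.8, 0.1], [-1.0, -0.2], [-0.8, -0.2], [-0.9, 0.0], [-0.5, 0.3], [-0.4, -0.9], [0.1, 1.2]]
grip [ 0.5339 -0.0942  0.178 ] [[268.7, 186.6], [227.0, 170.2], [237.2, 312.4]]
[1.00913436 0.07481293 0.90658604]
```

Run:
```python
from fit import *
cs={n:get(n) for n in["scene","side","wrist"]}
W=lambda x,y:(x/1.93+160,y/1.93); S=lambda x,y:((x-445)/2.7+200,y/2.7+160); C=lambda x,y:(x/4+185,y/4+140)
co,fl,gr=(.048,.04,.044),(.124,0,.034),(.048,-.04,.041)
obs=[("wrist",co,W(387,206)),("wrist",fl,W(430,328)),("wrist",gr,W(309,308)),("side",co,S(664,263)),("side",fl,S(574,291)),("side",gr,S(607,207)),
("scene",co,C(227,112)),("scene",fl,C(335,120)),("scene",gr,C(269,182)),
("scene",(-.086,0,.186),C(64,65)),("side",(-.086,0,.186),S(753,70)),("wrist",(-.086,0,.186),W(146,62))]
for ob in(obs,obs[:9],obs[:3]+obs[11:],obs[3:6]+obs[10:11],obs[6:10]):
    p,r=fit(cs,ob,[.6,.1,-.6]);print("fix",p.round(4),np.degrees(p[2]));print(r.round(1).tolist())
    print("seat",T(p,(.082,0,.034)).round(4),"knob",T(p,(-.086,0,.186)).round(4))
```

```text
fix [ 0.6071  0.068  -0.6157] -35.27613314254066
[[0.5, -0.1], [0.7, 0.3], [-0.3, 1.6], [0.2, -0.2], [-0.1, -0.9], [-0.6, -1.0], [-1.4, -1.8], [-0.7, -1.1], [-0.7, -1.2], [-1.1, -0.6], [0.6, 0.1], [-0.1, 0.2]]
seat [0.6741 0.0207 0.034 ] knob [0.5369 0.1177 0.186 ]
fix [ 0.6072  0.0686 -0.621 ] -35.58051311566987
[[0.6, -0.3], [0.5, 0.4], [-0.5, 1.2], [0.3, -0.1], [-0.1, -1.1], [-0.4, -1.1], [-1.4, -1.9], [-0.7, -1.1], [-0.8, -1.2]]
seat [0.6739 0.0208 0.034 ] knob [0.5373 0.1186 0.186 ]
fix [ 0.607   0.0684 -0.616 ] -35.29315687807044
[[0.4, -0.4], [0.6, 0.1], [-0.4, 1.3], [-0.3, -0.3]]
seat [0.6739 0.021  0.034 ] knob [0.5368 0.118  0.186 ]
fix [ 0.6082  0.0678 -0.6019] -34.48694188021957
[[0.4, 0.3], [0.2, -0.1], [-0.7, -0.4], [0.1, 0.1]]
seat [0.6758 0.0213 0.034 ] knob [0.5373 0.1165 0.186 ]
fix [ 0.6047  0.0635 -0.6276] -35.95854788037963
[[-0.3, -0.8], [0.5, 0.2], [0.2, 0.0], [-0.3, 0.3]]
seat [0.6711 0.0154 0.034 ] knob [0.5351 0.114  0.186 ]
```

servo_tool(steps=[[-0.942,-0.156,0,-0.39],[-0.942,-0.156,0,-0.39],[-0.942,-0.156,0,-0.39],[-0.942,-0.156,0,-0.39],[-0.942,-0.156,0,-0.39]], claw=1)

```text
time_s: 2.22
ee_pos: [0.5341, -0.0957, 0.2313]
tool_rot: [0.464, 0.886, -0.0, 0.0]
wrist_force: [0.1, 0.6, 0.3]
opening: 0.0854
grasp_force: 0.0
```

servo_tool(steps=[[0,0,0,-0.39],[0,0,0,-0.39],[0,0,0,-0.39],[0,0,0,-0.39],[0,0,0,-0.39]])

```text
time_s: 2.63
ee_pos: [0.5344, -0.0943, 0.2314]
tool_rot: [0.174, 0.985, -0.0, 0.0]
wrist_force: [0.4, -0.0, 0.1]
opening: 0.0856
grasp_force: 0.0
```

servo_tool(steps=[[0,0,0,-0.062],[0,0,0,-0.062]])

```text
time_s: 2.8
ee_pos: [0.5344, -0.0942, 0.2314]
tool_rot: [0.128, 0.992, -0.0, 0.0]
wrist_force: [1.3, 0.2, 1.1]
opening: 0.0853
grasp_force: 0.0
```

Run:
```python
from fit import *
from scipy.spatial.transform import Rotation as R
o=env.observe();print(o["time_s"],o["ee_pos"],R.from_quat(o["tool_rot"]).as_matrix().round(3).tolist())
c=get("wrist");cv2.imwrite("pics/c.png",cv2.resize(c["img"],None,fx=1.5,fy=1.5))
q=[.5358,-.0947,-.248]
for X in[(-.002,0,.178),(-.002,0,.198),(-.034,.04,.027),(.042,0,.027)]: print(proj(c,T(q,X))*1.5)
print(env.boxes_of("wrist","gauge_grip")[:2])
```

```text
2.8 [ 0.53439986 -0.0942147   0.2313506 ] [[-0.967, 0.254, 0.0], [0.254, 0.967, -0.0], [-0.0, 0.0, -1.0]]
[384.41774302 309.15085959]
[384.34489846 324.72020937]
[435.42099756 205.84531712]
[385.20394555 298.82143143]
[{'position': [259.3, 148.6], 'p': 0.82}]
```

View pics/c.png

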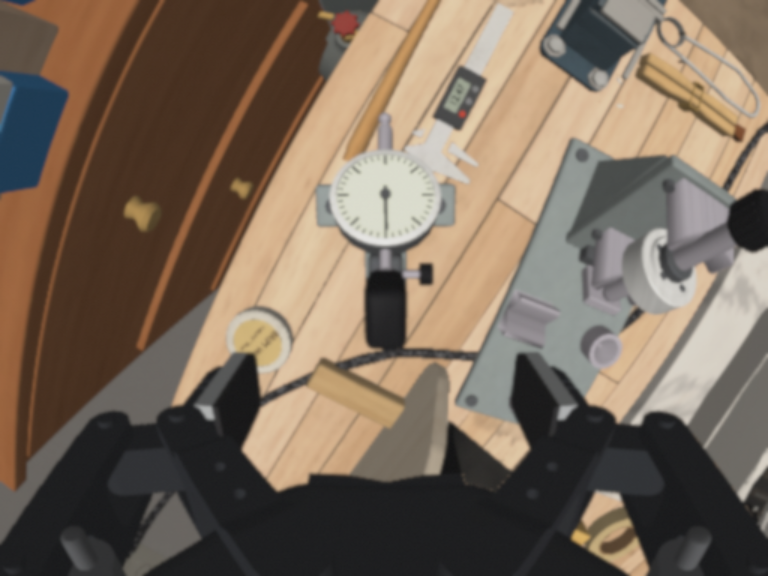

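The view confirms the grip at (386,308) is centred between the fingers, and the dial is square-on with its needle at zero (pointing to its top, image down). Next I lower and grip.

servo_tool(steps=[[0,0,0.35,0],[0,0,0.6,0],[0,0,0.71,0],[0,0,0.71,0],[0,0,0.71,0]])

```text
time_s: 3.32
ee_pos: [0.5344, -0.0942, 0.1604]
tool_rot: [0.129, 0.992, 0.0, -0.0]
wrist_force: [0.1, 0.0, 0.2]
opening: 0.0853
grasp_force: 0.0
```

servo_tool(steps=[[0,0,0,0],[0,0,0,0],[0,0,0,0],[0,0,0,0],[0,0,0,0]], claw=0)

```text
time_s: 3.73
ee_pos: [0.5348, -0.0943, 0.1611]
tool_rot: [0.129, 0.992, -0.0, 0.001]
wrist_force: [0.5, 0.2, -0.5]
opening: 0.0256
grasp_force: 0.0
```

servo_tool(steps=[[0,0,0,0],[0,0,0,0],[0,0,0,0],[0,0,0,0]])

```text
time_s: 4.07
ee_pos: [0.5348, -0.0944, 0.161]
tool_rot: [0.129, 0.992, -0.0, 0.001]
wrist_force: [0.7, -0.9, 2.8]
opening: 0.0174
grasp_force: 59.3
```

servo_tool(steps=[[0,0,-0.1,0],[0,0,-0.25,0],[0,0,-0.45,0],[0,0,-0.62,0],[0,0,-0.7,0]])

```text
time_s: 4.48
ee_pos: [0.5343, -0.0941, 0.2307]
tool_rot: [0.129, 0.992, 0.0, -0.0]
wrist_force: [1.3, -0.0, -7.0]
opening: 0.0175
grasp_force: 59.2
```

servo_tool(steps=[[-0.06,0.09,0,0],[-0.18,0.26,0,0],[-0.32,0.45,0,0],[-0.44,0.63,0,0],[-0.52,0.74,0,0]])

```text
time_s: 4.9
ee_pos: [0.6044, -0.0334, 0.2268]
tool_rot: [0.128, 0.992, 0.001, -0.002]
wrist_force: [0.6, 0.0, -8.5]
opening: 0.0172
grasp_force: 59.2
```

servo_tool(steps=[[-0.1,0.15,0,0.05],[-0.22,0.32,0,0.11],[-0.36,0.5,0,0.17],[-0.47,0.66,0,0.22],[-0.522,0.732,0,0.234]])

```text
time_s: 5.32
ee_pos: [0.6739, 0.0246, 0.2259]
tool_rot: [0.308, 0.951, 0.001, -0.003]
wrist_force: [-0.4, 0.1, -8.3]
opening: 0.0176
grasp_force: 59.5
```

Run:
```python
from fit import *
from scipy.spatial.transform import Rotation as R
o=env.observe();print(o["time_s"],o["ee_pos"],R.from_quat(o["tool_rot"]).as_matrix().round(3).tolist(),o["wrist_force"])
c=get("wrist");cv2.imwrite("pics/d.png",cv2.resize(c["img"],None,fx=1.5,fy=1.5))
a=get("scene");b=get("side")
p=[.6071,.068,-.6157]
for X in[(.048,.04,.044),(.048,-.04,.041),(.124,0,.034)]: print([ (proj(k,T(p,X))).round(1).tolist() for k in(c,a,b)])
z=o["ee_pos"][2]-.1604;th=np.radians(-35.3);q=[o["ee_pos"][0]+.002*np.cos(th),o["ee_pos"][1]+.002*np.sin(th),th]
for X in[(-.034,.04,z+.027),(-.034,-.04,z+.027),(.042,0,z+.027),(-.002,0,z+.178)]: print([ (proj(k,T(q,X))).round(1).tolist() for k in(c,a,b)])
A=cv2.resize(a["img"][110:220,210:320],None,fx=3.6,fy=3.6,interpolation=2);B=cv2.resize(b["img"][160:270,220:330],None,fx=3.6,fy=3.6,interpolation=2)
cv2.imwrite("pics/d2.png",np.hstack([A,B]))
```

```text
5.3167 [0.67390524 0.02461838 0.22587607] [[-0.81, 0.586, -0.005], [0.586, 0.81, 0.003], [0.005, -0.001, -1.0]] [-0.44567176  0.09741553 -8.26855423]
[[289.7, 141.1], [240.4, 166.2], [281.3, 257.2]]
[[217.6, 141.7], [251.6, 184.3], [259.4, 235.6]]
[[254.4, 204.2], [268.1, 168.9], [247.7, 266.8]]
[[298.6, 146.6], [239.3, 154.5], [283.8, 250.6]]
[[213.8, 147.4], [250.8, 172.0], [260.8, 227.7]]
[[257.0, 222.4], [267.8, 154.9], [248.5, 259.0]]
[[256.2, 256.0], [254.2, 120.7], [264.1, 218.2]]
```

View pics/d2.png

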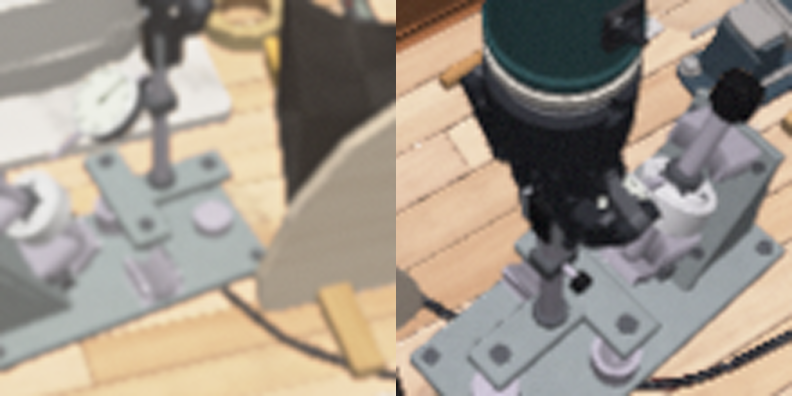

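servo_tool(steps=[[0,0,0.06,0],[0,0,0.12,0],[0,0,0.17,0],[0,0,0.17,0],[0,0,0.17,0]])

```text
time_s: 5.88
ee_pos: [0.672, 0.021, 0.2123]
tool_rot: [0.308, 0.951, -0.0, -0.001]
wrist_force: [-0.1, -0.4, -7.9]
opening: 0.0174
grasp_force: 59.5
```

```bash
cat > d.py <<'E'
from fit import *
from scipy.spatial.transform import Rotation as R
import sys
o=env.observe();M=R.from_quat(o["tool_rot"]).as_matrix();print(o["time_s"],o["ee_pos"],M.round(3).tolist(),o["wrist_force"])
c=get("wrist")
a=get("scene");b=get("side")
p=[.6071,.068,-.6157]
for X in[(.048,.04,.044),(.048,-.04,.041),(.124,0,.034)]: print([ (proj(k,T(p,X))).round(1).tolist() for k in(c,a,b)])
z=o["ee_pos"][2]-.1604;th=np.arctan2(-M[1,0],-M[0,0]);print(np.degrees(th));q=[o["ee_pos"][0]+.002*np.cos(th),o["ee_pos"][1]+.002*np.sin(th),th]
for X in[(-.034,.04,z+.027),(-.034,-.04,z+.027),(.042,0,z+.027)]: print([ (proj(k,T(q,X))).round(1).tolist() for k in(c,a,b)])
A=cv2.resize(c["img"][60:280,180:400],None,fx=1.8,fy=1.8,interpolation=2);B=cv2.resize(b["img"][200:310,220:330],None,fx=3.6,fy=3.6,interpolation=2);C=cv2.resize(a["img"][120:230,210:320],None,fx=3.6,fy=3.6,interpolation=2)
cv2.imwrite(sys.argv[1],np.hstack([C,B]));cv2.imwrite("pics/w_"+sys.argv[1][5:],c["img"])
E
python3 d.py pics/e.png
```

```text
5.8833 [0.67200521 0.02098449 0.21233296] [[-0.81, 0.587, -0.002], [0.587, 0.81, 0.0], [0.002, -0.001, -1.0]] [-0.06457075 -0.41834174 -7.92862307]
[[295.0, 141.5], [240.4, 166.2], [281.3, 257.2]]
[[219.7, 142.0], [251.6, 184.3], [259.4, 235.6]]
[[257.9, 206.9], [268.1, 168.9], [247.7, 266.8]]
-35.915024612891514
[[299.1, 146.5], [240.3, 158.3], [282.0, 251.9]]
[[214.2, 146.5], [251.4, 175.9], [259.6, 229.0]]
[[256.6, 221.9], [268.6, 159.0], [247.1, 259.9]]
```

View pics/e.png

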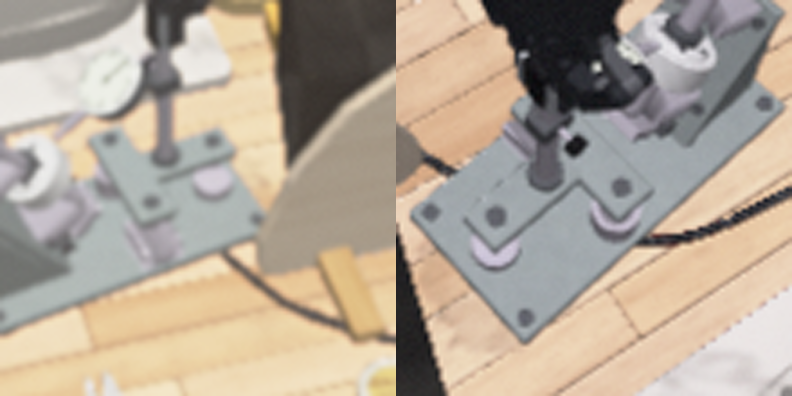

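The scene view (left) shows the foot screws at (241.4,158.3), (252.2,176.4) and (269.2,159.4) in full-image pixels. They sit over the seats with at most 1–2 mm of relative offset, so I'll lower in stages.

servo_tool(steps=[[0,0,0.03,-0.003],[0,0,0.07,-0.003],[0,0,0.11,-0.003],[0,0,0.13,-0.003],[0,0,0.13,-0.003]])

```text
time_s: 6.45
ee_pos: [0.6725, 0.0214, 0.199]
tool_rot: [0.306, 0.952, -0.0, -0.001]
wrist_force: [0.5, 0.0, -9.1]
opening: 0.0175
grasp_force: 59.5
```

servo_tool(steps=[[0,0,0.01,0],[0,0,0.02,0],[0,0,0.03,0],[0,0,0.03,0]])

```text
time_s: 6.78
ee_pos: [0.6729, 0.0214, 0.1973]
tool_rot: [0.306, 0.952, 0.0, 0.0]
wrist_force: [-0.0, -0.0, -7.4]
opening: 0.0171
grasp_force: 59.5
```

servo_tool(steps=[[0,0,0.01,0],[0,0,0.02,0],[0,0,0.02,0]])

```text
time_s: 7.03
ee_pos: [0.6731, 0.0211, 0.1955]
tool_rot: [0.306, 0.952, -0.0, 0.001]
wrist_force: [0.5, -1.0, -8.0]
opening: 0.0177
grasp_force: 59.8
```

servo_tool(steps=[[0,0,0.005,0],[0,0,0.01,0],[0,0,0.01,0]])

```text
time_s: 7.28
ee_pos: [0.6731, 0.0209, 0.1951]
tool_rot: [0.306, 0.952, -0.0, 0.001]
wrist_force: [1.1, -1.7, -4.6]
opening: 0.0172
grasp_force: 59.9
```

servo_tool(steps=[[-0.01,0,0,0],[-0.01,0,0.005,0],[-0.01,0,0.01,0],[-0.01,0,0.01,0]])

```text
time_s: 7.62
ee_pos: [0.6737, 0.0205, 0.1948]
tool_rot: [0.306, 0.952, -0.0, 0.001]
wrist_force: [-1.0, -2.7, 0.4]
opening: 0.0172
grasp_force: 60.7
```

servo_tool(steps=[[-0.003,-0.005,0,0],[-0.003,-0.005,0,0]])

```text
time_s: 7.78
ee_pos: [0.6737, 0.0203, 0.1947]
tool_rot: [0.306, 0.952, 0.0, 0.001]
wrist_force: [-1.3, -2.4, 1.7]
opening: 0.0172
grasp_force: 60.9
```

servo_tool(steps=[[0,0,0,0],[0,0,0,0],[0,0,0,0]], claw=0.45)

```text
time_s: 8.03
ee_pos: [0.6739, 0.0209, 0.1936]
tool_rot: [0.306, 0.952, 0.001, 0.0]
wrist_force: [0.3, 0.8, -0.3]
opening: 0.0382
grasp_force: 0.0
```

```bash
python3 d.py pics/f.png >/dev/null; python3 -c "
import cv2,numpy as np
a=cv2.imread('pics/w_f.png');f=cv2.imread('pics/f.png');a=cv2.resize(a[60:300,140:400],None,fx=1.5,fy=1.5,interpolation=2)
f=cv2.resize(f,(400,200));o=np.zeros((a.shape[0],800,3),np.uint8);o[:,:390]=a[:,:390];o[:200,400:]=f;cv2.imwrite('pics/f2.png',o)"
```

```text
(no output)
```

View pics/f2.png

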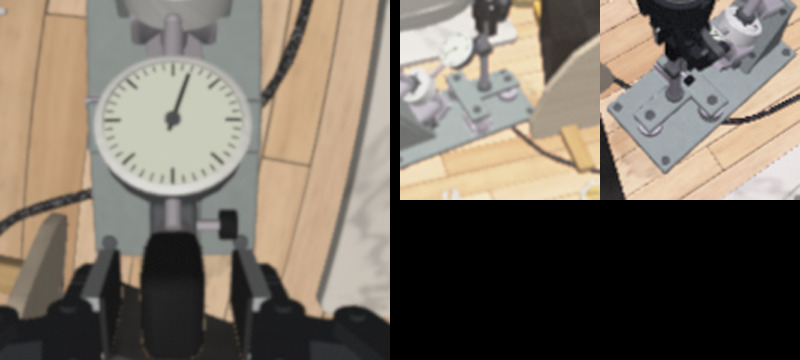

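The stand is down, and the needle points to the image top about 13° right of vertical, which is roughly 4.3 mm. With only four axes I can't tilt the tool onto the knob. Instead I'll turn the knob by pressing the shut fingertips lightly on its top rim and sweeping tangentially. First I rise and go there.

servo_tool(steps=[[0,0,-0.08,0],[0,0,-0.25,0],[0,0,-0.45,0],[0,0,-0.6,0],[0,0,-0.68,0]])

```text
time_s: 8.6
ee_pos: [0.6744, 0.0203, 0.2651]
tool_rot: [0.306, 0.952, 0.001, 0.002]
wrist_force: [0.2, -0.2, 1.1]
opening: 0.0383
grasp_force: 0.0
```

servo_tool(steps=[[0.15,0,0,0.07],[0.35,0,0,0.15],[0.55,0,0,0.23],[0.74,0,0,0.31],[0.83,0,0,0.39]], claw=0)

```text
time_s: 9.02
ee_pos: [0.6045, 0.07, 0.2618]
tool_rot: [0.58, 0.815, 0.0, -0.0]
wrist_force: [0.6, -0.0, -0.1]
opening: 0.0
grasp_force: 0.0
```

servo_tool(steps=[[0.15,-0.1,0,0.08],[0.3,-0.2,0,0.16],[0.5,-0.35,0,0.24],[0.62,-0.44,0,0.32],[0.68,-0.48,0,0.39]])

```text
time_s: 9.43
ee_pos: [0.5366, 0.118, 0.2618]
tool_rot: [0.798, 0.602, 0.0, -0.0]
wrist_force: [1.2, -0.0, 0.0]
opening: -0.0003
grasp_force: 0.0
```

servo_tool(steps=[[0,0,0,0.08],[0,0,0,0.16],[0,0,0,0.22],[0,0,0,0.22]])

```text
time_s: 9.77
ee_pos: [0.538, 0.1169, 0.2614]
tool_rot: [0.889, 0.458, 0.0, -0.0]
wrist_force: [0.4, -0.9, 0.4]
opening: -0.0
grasp_force: 0.0
```

Run:
```python
from fit import *
from scipy.spatial.transform import Rotation as R
o=env.observe();M=R.from_quat(o["tool_rot"]).as_matrix();print(o["time_s"],o["ee_pos"],M.round(3).tolist(),o["opening"])
w=get("wrist");s=get("scene");cv2.imwrite("pics/g_w.png",w["img"]);cv2.imwrite("pics/g_s.png",s["img"])
for n in("wrist","scene"):
  for t in("knob","needle","gauge_grip"):print(n,t,env.boxes_of(n,t)[:1])
p=[.607,.068,-.616]
for X in[(-.086,0,.186),(-.0934,0,.1966)]:print(proj(w,T(p,X)),proj(s,T(p,X)))
A=cv2.resize(w["img"],None,fx=1,fy=1);B=cv2.resize(s["img"][90:200,190:280],None,fx=3,fy=3,interpolation=2)
im=np.zeros((384,782,3),np.uint8);im[:,:512]=A;im[:330,512:]=B;cv2.imwrite("pics/g.png",im)
```

```text
9.7667 [0.5380312  0.11688824 0.26143135] [[0.581, 0.814, 0.0], [0.814, -0.581, 0.0], [0.0, 0.0, -1.0]] -1.6450023726314716e-05
wrist knob [{'position': [290.2, 185.7], 'p': 0.72}]
wrist needle [{'position': [388.0, 191.4], 'p': 0.42}]
wrist gauge_grip [{'position': [395.0, 188.2], 'p': 0.96}]
scene knob [{'position': [219.8, 162.1], 'p': 0.6}]
scene needle []
scene gauge_grip [{'position': [254.4, 157.0], 'p': 0.79}]
[254.79407908 198.05888895] [199.89809956 155.71506138]
[244.68375811 202.45950439] [196.91040702 153.79618796]
```

View pics/g.png

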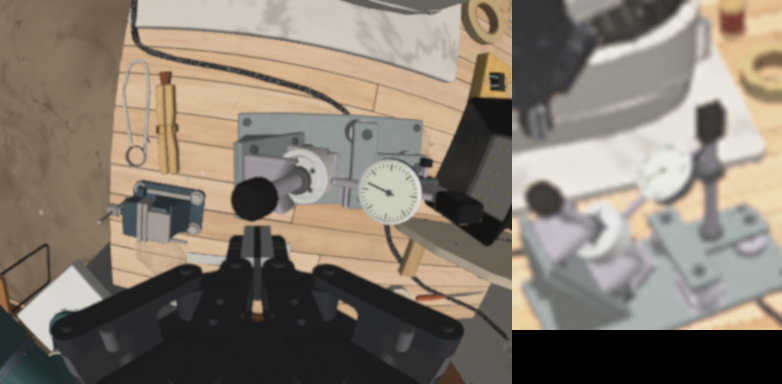

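The wrist view shows the knob at (255,199), within about 1 px of the prediction. The dial is at (389,191) and readable from here, with the needle pointing image-left and slightly up. I'll make a dial reader.

```bash
cat > dial.py <<'E'
from fit import *
SEAT=[.6748,.0198,np.radians(-35.4)]
u=np.array([-.819,0,-.574]);v=np.array([0,1.,0])
def sw(X): return T(SEAT,np.array(X)+[0,0,.034])
def read(c,C0,save=None):
    # rectify: image right = stand -y..., up = -u (dial's up)
    Rr=.029;pts=[];N=200
    nrm=np.array([-.574,0,.819])
    for a,b in((-1,-1),(1,-1),(1,1),(-1,1)): # a: right, b: down (=+u)
        right=np.cross(-u,nrm)   # up x normal = right, seen from the front
        pts.append(proj(c,sw(C0+Rr*(a*right+b*u))))
    H=cv2.getPerspectiveTransform(np.float32(pts),np.float32([(0,0),(N,0),(N,N),(0,N)]))
    im=cv2.warpPerspective(c["img"],H,(N,N),flags=cv2.INTER_CUBIC);g=cv2.cvtColor(im,6).astype(np.float32)
    if save: cv2.imwrite(save,im)
    # recentre on the bright face
    m=cv2.moments((g>150).astype(np.uint8));cx,cy=m["m10"]/m["m00"],m["m01"]/m["m00"]
    pol=cv2.warpPolar(255-g,(100,720),(cx,cy),100,cv2.WARP_POLAR_LINEAR)
    k=cv2.GaussianBlur(pol[:,22:58].mean(1)[:,None],(1,9),0,borderType=cv2.BORDER_REFLECT)[:,0];i=int(k.argmax())
    ang=(i/2+90)%360   # 0 at up, clockwise
    return ang/45,(round(cx),round(cy)),float(k[i]-np.median(k))
C0=np.load("C0.npy") if __import__("os").path.exists("C0.npy") else None
E
python3 - <<'E'
from dial import *
w=get("wrist");s=get("scene")
X,e=tri([ray(w,(389,191.5)),ray(s,(241.3,147.3))]);print(X,e)
d=X-[SEAT[0],SEAT[1],.034];c,sn=np.cos(SEAT[2]),np.sin(SEAT[2]);L=np.array([c*d[0]+sn*d[1],-sn*d[0]+c*d[1],d[2]]);print(L.round(4))
L[1]=0;np.save("C0.npy",L)
print(read(w,L,"pics/h1.png"),read(s,L,"pics/h2.png"))
cv2.imwrite("pics/h.png",np.hstack([cv2.imread("pics/h1.png"),cv2.imread("pics/h2.png")]))
E
```

```text
[0.63530916 0.04645473 0.16551599] [np.float64(0.0008219545057262977), np.float64(0.0008219545057263741)]
[-0.0476 -0.0011  0.1315]
(4.355555555555555, (107, 103), 84.48035430908203) (4.611111111111111, (92, 103), 18.617244720458984)
```

View pics/h.png

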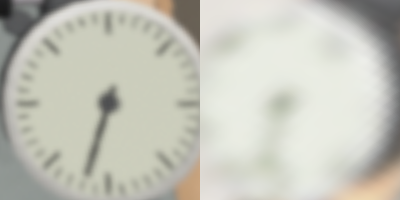

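The reader gives 4.36 mm, and the rectified dial shows the needle just past its bottom mark, which agrees. Next I'll approach the knob top.

servo_tool(steps=[[-0.03,0,0.2,0],[-0.08,0,0.4,0],[-0.08,0,0.5,0],[-0.08,0,0.53,0],[-0.08,0,0.53,0]])

```text
time_s: 10.68
ee_pos: [0.5332, 0.1103, 0.2074]
tool_rot: [0.889, 0.458, -0.001, -0.0]
wrist_force: [0.3, 0.4, 0.2]
opening: 0.0
grasp_force: 0.0
```

servo_tool(steps=[[0,0,0.01,0],[0,0,0.02,0],[0,0,0.02,0]])

```text
time_s: 10.93
ee_pos: [0.5341, 0.1104, 0.2074]
tool_rot: [0.889, 0.458, 0.001, 0.0]
wrist_force: [-0.3, 0.0, -0.1]
opening: 0.0005
grasp_force: 0.0
```

servo_tool(steps=[[0,0,0.01,0],[0,0,0.01,0],[0,0,0.01,0]])

```text
time_s: 11.18
ee_pos: [0.5337, 0.1103, 0.2056]
tool_rot: [0.889, 0.458, 0.0, 0.0]
wrist_force: [0.9, -0.6, 0.9]
opening: 0.0002
grasp_force: 0.0
```

servo_tool(steps=[[0,0,0.01,0],[0,0,0.01,0],[0,0,0.01,0]])

```text
time_s: 11.43
ee_pos: [0.5337, 0.1103, 0.2049]
tool_rot: [0.889, 0.458, 0.0, 0.0]
wrist_force: [0.1, -0.1, 1.3]
opening: -0.0
grasp_force: 1.0
```

servo_tool(steps=[[0,0,0.005,0],[0,0,0.005,0],[0,0,0.005,0]])

```text
time_s: 11.68
ee_pos: [0.5338, 0.1103, 0.2045]
tool_rot: [0.889, 0.458, 0.001, 0.0]
wrist_force: [-0.4, -0.3, 4.6]
opening: 0.0002
grasp_force: 2.1
```

servo_tool(steps=[[0.02,0,0,0],[0.04,0,0,0],[0.06,0,0,0],[0.08,0,0,0],[0.1,0,0,0]])

```text
time_s: 12.1
ee_pos: [0.5401, 0.1173, 0.2053]
tool_rot: [0.889, 0.458, 0.001, 0.002]
wrist_force: [-0.7, -4.3, 8.0]
opening: 0.0001
grasp_force: 3.7
```

```bash
cat > r.py <<'E'
from dial import *
o=env.observe()
w=get("wrist");s=get("scene");print(o["time_s"],o["ee_pos"].round(4),o["wrist_force"].round(1),"W",read(w,C0,"pics/r_w.png"),"S",read(s,C0,"pics/r_s.png"))
E
python3 r.py
```

```text
12.1 [0.5401 0.1173 0.2053] [-0.7 -4.3  8. ] W (4.3, (108, 100), 98.88139343261719) S (4.611111111111111, (92, 103), 17.932994842529297)
```

Reading barely changed, so I need to know whether the knob turned or slipped. I'll measure rotation from the hub face's holes, comparing rectified views.

```bash
cat > hub.py <<'E'
from dial import *
import pickle,sys
from scipy.spatial.transform import Rotation as R
FX=[.607+.0006,.068-.0008,np.radians(-35.3)]
a=np.array([-.5736,0,.8192]);n=np.array([.8192,0,.5736]);y=np.array([0,1.,0])
K=np.array([-.086,0,.186])
def rect(c,D,rad=.03,N=160):
    P=[proj(c,T(FX,K-D*a+rad*(i*y+j*n))) for i,j in((-1,-1),(1,-1),(1,1),(-1,1))]
    H=cv2.getPerspectiveTransform(np.float32(P),np.float32([(0,0),(N,0),(N,N),(0,N)]))
    return cv2.warpPerspective(c["img"],H,(N,N),flags=cv2.INTER_CUBIC)
E
python3 - <<'E'
from hub import *
o=env.observe();w=get("wrist");s=get("scene")
def mat(pos,q): M=np.eye(4);M[:3,:3]=R.from_quat(q).as_matrix();M[:3,3]=pos;return M
E=np.eye(4);E[:3,:3]=w["R"];E[:3,3]=w["t"];HE=E@mat(o["ee_pos"],o["tool_rot"])
Eg=HE@np.linalg.inv(mat([.5380312,.11688824,.26143135],[.889,.458,0,0]/np.hypot(.889,.458)))
g=dict(w);g["img"]=cv2.imread("pics/g_w.png");g["R"]=Eg[:3,:3];g["t"]=Eg[:3,3]
pickle.dump((g,w,HE),open("cams.pkl","wb"))
for D in(.05,.06,.07,.08):print(D,proj(g,T(FX,K-D*a)).round(1),proj(w,T(FX,K-D*a)).round(1),proj(s,T(FX,K-D*a)).round(1))
# hub face brightness blob in g
im=cv2.cvtColor(g["img"],6)[140:215,270:340]
for r in im[::5,::4]:print(" ".join(f"{x:3d}" for x in r))
E
```

```text
0.05 [287.7 184.5] [292.9 207.1] [211.4 162.8]
0.06 [292.9 182.2] [299.1 203.4] [213.5 164.1]
0.07 [297.8 180. ] [304.9 200. ] [215.6 165.5]
0.08 [302.4 178. ] [310.2 196.8] [217.7 166.8]
111 111 110 112 111 108  77  87 109 146 151 150 151 150 150 152 150 151
111 110 110 111 111 119 101 101  89  78  91 143 150 151 150 151 150 151
110 111 110 110 118 165 181 188 186 168 131 115 115 124 111 139 149 150
102 104 107 123 192 194 175 167 175 192 196 188 140 132 130 136 153 141
153 150 147 141 128 108 111 145 196 192 179 195 198 150 144 144 158 151
150 151 151 145 122 106  90 152 179 195 193 187 193 197 153 152 159 143
155 155 152 130 110  88  78  79  71  95 131 126 197 196 172 157 154 145
154 153 136 114  86  83  92  95  82  77 133 193 199 194 194 161 156 147
123 112  89  94 103 111 118 122  90  85  96 195 202 196 199 140 145 133
 23  72 111 117 122 124 127 127  87  85 131 195 201 196 185 159 144 138
 25  28 112 124 126 123 104  84  83 102  84 192 194 194 160 151 149 148
 25  26  96 119 100 173 161 166 185 191 189 193 195 169 147 149 147 147
 27  26  92 117 102  89 185 197 196 193 193 191 156 147 148 148 146 149
 27  26 133 123 104  93 114 161 164 161 162 164 164 163 163 162 160 160
 29 108 155 140 120 162 145 173 173 172 173 174 174 172 174 171 169 168
```

```bash
cat >> hub.py <<'E'
def prof(c,D,r0=14,r1=20):
    im=cv2.cvtColor(rect(c,D),6).astype(np.float32)
    p=cv2.warpPolar(im,(80,72),(80,80),80,cv2.WARP_POLAR_LINEAR) # 80px=30mm
    return p[:,int(r0*80/30):int(r1*80/30)].min(1).astype(int)
E
python3 - <<'E'
from hub import *
g,w,HE=pickle.load(open("cams.pkl","rb"))
for D in(.058,.066,.074):
    for nme,c in(("g",g),("w",w)):
        print(D,nme," ".join(map(str,prof(c,D))))
E
```

```text
0.058 g 83 78 72 69 68 65 62 63 64 64 65 68 68 71 72 72 76 78 76 73 75 83 83 88 92 114 146 163 175 179 181 183 169 153 127 92 85 88 92 93 95 101 108 115 119 115 97 72 73 77 78 87 90 88 88 88 93 117 124 125 125 125 124 123 121 117 114 112 108 103 94 89
0.058 w 88 82 78 63 58 61 56 57 63 66 68 67 69 70 71 72 71 74 83 84 84 90 106 140 150 170 182 184 186 184 178 175 174 172 141 89 85 88 90 92 102 109 115 88 67 43 34 27 28 33 47 72 83 83 84 98 116 132 132 134 134 134 132 130 129 124 120 118 115 111 102 96
0.066 g 78 76 66 63 61 63 62 64 64 65 67 68 68 70 72 71 72 75 77 79 78 76 73 81 95 121 139 147 154 155 162 172 170 170 151 152 142 145 141 116 98 93 95 104 119 125 124 123 122 119 112 104 95 88 87 87 88 100 106 108 107 107 107 105 104 101 97 95 90 85 76 75
0.066 w 70 61 58 60 59 55 57 59 62 60 63 65 66 68 70 71 71 71 72 74 81 87 101 126 134 148 164 171 176 174 173 179 179 178 158 165 167 172 155 128 99 97 118 126 124 121 118 114 111 105 95 86 82 83 84 96 106 117 121 121 120 119 118 116 115 111 107 105 99 95 86 81
0.074 g 139 147 144 166 173 174 161 162 164 120 84 95 143 182 184 185 179 185 182 185 178 186 181 151 111 82 81 105 141 161 157 160 147 136 106 105 93 84 79 79 80 87 99 113 123 125 125 123 122 118 112 104 95 87 85 83 82 84 88 89 89 90 90 88 86 83 78 83 103 95 102 142
0.074 w 96 103 91 93 101 118 103 80 86 111 122 123 124 138 131 141 133 149 146 129 84 78 83 115 144 155 159 163 166 152 149 153 137 117 87 85 80 80 81 83 97 119 125 126 124 121 118 114 111 104 94 85 83 82 82 84 88 99 103 107 105 104 104 101 99 96 95 96 94 94 78 95
```

servo_tool(steps=[[0.02,0,0,0],[0.04,0,0,0],[0.06,0,0,0],[0.08,0,0,0],[0.08,0,0,0]])

```text
time_s: 12.72
ee_pos: [0.5454, 0.1237, 0.2058]
tool_rot: [0.889, 0.458, 0.001, 0.002]
wrist_force: [-0.0, -3.5, 8.0]
opening: 0.0001
grasp_force: 4.0
```

```bash
cat > r.py <<'E'
from hub import *
o=env.observe()
w=get("wrist");print(o["time_s"],o["ee_pos"].round(4),o["wrist_force"].round(1),"W",read(w,C0,"pics/r_w.png"))
pickle.dump(w,open(f"c_{sys.argv[1]}.pkl","wb"))
def dots(c,D):
    im=cv2.cvtColor(rect(c,D,N=240),6);bg=cv2.medianBlur(im,31);m=((bg.astype(int)-im>25)&(bg>140)).astype(np.uint8)
    k,_,st,ce=cv2.connectedComponentsWithStats(m);out=[]
    for s,q in zip(st[1:],ce[1:]):
        p=(q-120)/4
        if 20<s[4]<250 and 10<np.hypot(*p)<30: out.append((round(float(np.degrees(np.arctan2(p[1],p[0])))),round(float(np.hypot(*p)),1),int(s[4])))
    return sorted(out)
for D in map(float,sys.argv[2:]): print(D,dots(w,D))
if sys.argv[1]=="2":
    g,w1,_=pickle.load(open("cams.pkl","rb"))
    for D in map(float,sys.argv[2:]): print(D,"g",dots(g,D),"w1",dots(w1,D))
E
python3 r.py 2 .066 .072 .078 .084
```

```text
12.7167 [0.5454 0.1237 0.2058] [-0.  -3.5  8. ] W (4.444444444444445, (109, 100), 97.7763671875)
0.066 [(81, 21.1, 171), (155, 13.6, 28)]
0.072 [(87, 18.6, 172), (169, 15.3, 25)]
0.078 [(94, 16.4, 176), (179, 17.8, 25)]
0.084 [(-173, 20.7, 22), (85, 29.5, 23), (104, 14.6, 179)]
0.066 g [(1, 21.0, 75), (114, 17.8, 154)] w1 [(95, 19.2, 172)]
0.072 g [(-7, 19.8, 72), (124, 16.4, 151)] w1 [(103, 17.4, 175)]
0.078 g [(-17, 19.2, 72), (135, 15.6, 144)] w1 [(113, 15.9, 175)]
0.084 g [(-27, 19.2, 69), (148, 15.5, 136)] w1 [(85, 29.5, 24), (124, 15.0, 175)]
```

The hub dot went 124° → 103° → 87°, so the knob does turn, about 37° in this sweep. The dial passed through its minimum (4.36, 4.30, 4.44 mm). The high side is therefore about 160° further the same way, so I lift, check the free reading and sweep again.

servo_tool(steps=[[0,0,-0.06,0],[-0.12,0,-0.06,0],[-0.2,0,-0.06,0],[-0.2,0,-0.06,0],[-0.2,0,-0.05,0]])

```text
time_s: 13.18
ee_pos: [0.5318, 0.1081, 0.2083]
tool_rot: [0.889, 0.458, -0.0, -0.0]
wrist_force: [-0.0, 0.5, 0.0]
opening: -0.0
grasp_force: 0.0
```

```bash
python3 r.py 3 .072
```

```text
13.1833 [0.5318 0.1081 0.2083] [-0.   0.5  0. ] W (3.1, (106, 100), 89.93973541259766)
0.072 [(-2, 23.5, 99), (89, 16.9, 170), (172, 16.3, 63)]
```

servo_tool(steps=[[0,0,0.03,0],[0,0,0.045,0],[0,0,0.05,0],[0,0,0.05,0]])

```text
time_s: 13.57
ee_pos: [0.5326, 0.1087, 0.2044]
tool_rot: [0.889, 0.458, 0.0, 0.0]
wrist_force: [-0.6, -0.4, 3.2]
opening: 0.0001
grasp_force: 1.7
```

servo_tool(steps=[[0.04,0,0,0],[0.08,0,0,0],[0.12,0,0,0],[0.16,0,0,0],[0.2,0,0,0]])

```text
time_s: 13.98
ee_pos: [0.5453, 0.1239, 0.206]
tool_rot: [0.889, 0.458, 0.001, 0.002]
wrist_force: [-0.2, -3.6, 8.2]
opening: -0.0003
grasp_force: 4.2
```

```bash
python3 r.py 4 .072
```

```text
13.9833 [0.5453 0.1239 0.206 ] [-0.2 -3.6  8.2] W (3.688888888888889, (108, 100), 92.2872314453125)
0.072 [(-17, 24.1, 43), (-4, 20.8, 132), (11, 24.5, 72), (56, 19.7, 169), (131, 16.1, 116)]
```

Free reading is 3.10 mm, so readings while pressed are biased. Only released readings count.

servo_tool(steps=[[0,0,-0.06,0],[0,0,-0.06,0],[0,0,-0.06,0]])

```text
time_s: 14.28
ee_pos: [0.544, 0.1252, 0.2094]
tool_rot: [0.889, 0.458, -0.0, -0.0]
wrist_force: [-0.9, 0.0, 0.9]
opening: -0.0001
grasp_force: 0.0
```

```bash
python3 r.py 5 .072
```

```text
14.2833 [0.544  0.1252 0.2094] [-0.9  0.   0.9] W (2.2222222222222223, (108, 101), 83.71337890625)
0.072 [(-14, 19.5, 55), (3, 22.3, 99), (52, 17.1, 164), (134, 15.9, 118)]
```

Free readings are 4.36, 3.10 and 2.22 mm at 0, −35 and −72°. They fit a sine with amplitude about 2.1 mm and its maximum near +86°, so I reverse and sweep the other way.

servo_tool(steps=[[0,0,0.04,0],[0,0,0.06,0],[-0.06,0,0.06,0],[-0.11,0,0.06,0],[-0.16,0,0.06,0]])

```text
time_s: 14.75
ee_pos: [0.5365, 0.1126, 0.2057]
tool_rot: [0.889, 0.458, 0.003, 0.001]
wrist_force: [2.6, 2.5, 6.7]
opening: 0.0001
grasp_force: 3.2
```

servo_tool(steps=[[-0.04,0,0,0],[-0.04,0,-0.06,0],[0.08,0,-0.06,0],[0.2,0,-0.06,0],[0.2,0,-0.06,0]])

```text
time_s: 15.17
ee_pos: [0.5471, 0.1302, 0.2086]
tool_rot: [0.888, 0.459, -0.0, -0.001]
wrist_force: [0.1, -0.9, -0.4]
opening: -0.0002
grasp_force: 0.0
```

```bash
python3 r.py 6 .072
```

```text
15.1667 [0.5471 0.1302 0.2086] [ 0.1 -0.9 -0.4] W (2.8333333333333335, (109, 100), 84.08929443359375)
0.072 [(-18, 18.3, 25), (-11, 23.4, 222), (82, 17.0, 162), (164, 16.2, 44)]
```

servo_tool(steps=[[-0.06,0,0.04,0],[-0.06,0,0.06,0],[-0.11,0,0.06,0],[-0.16,0,0.06,0],[-0.21,0,0.06,0]])

```text
time_s: 15.63
ee_pos: [0.5356, 0.1113, 0.2057]
tool_rot: [0.889, 0.458, 0.003, 0.001]
wrist_force: [1.8, 1.0, 5.4]
opening: 0.0
grasp_force: 3.0
```

servo_tool(steps=[[-0.04,0,0,0],[-0.05,0,-0.06,0],[0.08,0,-0.06,0],[0.15,0,-0.06,0],[0.15,0,-0.06,0]])

```text
time_s: 16.05
ee_pos: [0.5432, 0.1246, 0.2088]
tool_rot: [0.889, 0.459, -0.001, -0.001]
wrist_force: [-0.4, 0.0, -1.5]
opening: -0.0002
grasp_force: 0.0
```

servo_tool(steps=[[0,0,0.04,0],[0,0,0.06,0],[-0.05,0,0.06,0],[-0.1,0,0.06,0],[-0.15,0,0.06,0]])

```text
time_s: 16.47
ee_pos: [0.5359, 0.1117, 0.2057]
tool_rot: [0.889, 0.458, 0.003, 0.001]
wrist_force: [2.5, 2.9, 5.8]
opening: 0.0002
grasp_force: 3.2
```

servo_tool(steps=[[-0.04,0,0,0],[-0.05,0,-0.06,0],[0.08,0,-0.06,0],[0.2,0,-0.06,0],[0.2,0,-0.06,0]])

```text
time_s: 16.88
ee_pos: [0.5464, 0.1293, 0.2087]
tool_rot: [0.888, 0.459, -0.0, -0.001]
wrist_force: [-0.5, -0.8, 1.1]
opening: 0.0001
grasp_force: 0.0
```

```bash
python3 r.py 7 .072
```

```text
16.8833 [0.5464 0.1293 0.2087] [-0.5 -0.8  1.1] W (4.977777777777778, (110, 101), 95.65625)
0.072 [(-13, 23.3, 155), (140, 16.6, 131)]
```

Reading 4.98 mm at +16° agrees with the model (4.94). About 70° remain.

servo_tool(steps=[[-0.05,0,0.04,0],[-0.05,0,0.06,0],[-0.1,0,0.06,0],[-0.15,0,0.06,0],[-0.2,0,0.06,0]])

```text
time_s: 17.35
ee_pos: [0.5356, 0.1113, 0.2057]
tool_rot: [0.889, 0.458, 0.003, 0.001]
wrist_force: [4.0, 1.6, 6.5]
opening: 0.0001
grasp_force: 2.9
```

servo_tool(steps=[[-0.04,0,0,0],[-0.05,0,-0.06,0],[0.08,0,-0.06,0],[0.15,0,-0.06,0],[0.15,0,-0.06,0]])

```text
time_s: 17.77
ee_pos: [0.5432, 0.1246, 0.2088]
tool_rot: [0.889, 0.459, -0.001, -0.001]
wrist_force: [-1.4, 0.4, 0.1]
opening: 0.0002
grasp_force: 0.0
```

servo_tool(steps=[[0,0,0.04,0],[0,0,0.06,0],[-0.05,0,0.06,0],[-0.1,0,0.06,0],[-0.15,0,0.06,0]])

```text
time_s: 18.18
ee_pos: [0.5359, 0.1117, 0.2057]
tool_rot: [0.889, 0.458, 0.003, 0.001]
wrist_force: [2.4, 1.6, 5.5]
opening: 0.0
grasp_force: 3.1
```

servo_tool(steps=[[-0.04,0,0,0],[-0.05,0,-0.06,0],[0.08,0,-0.06,0],[0.15,0,-0.06,0],[0.15,0,-0.06,0]])

```text
time_s: 18.6
ee_pos: [0.5432, 0.1247, 0.2087]
tool_rot: [0.889, 0.459, -0.001, -0.001]
wrist_force: [-0.0, -0.1, -0.1]
opening: 0.0003
grasp_force: 0.0
```

```bash
python3 r.py 8 .072
```

```text
18.6 [0.5432 0.1247 0.2087] [-0.  -0.1 -0.1] W (6.522222222222222, (109, 101), 87.11126708984375)
0.072 [(0, 18.5, 69), (13, 22.5, 65)]
```

servo_tool(steps=[[0,0,0.04,0],[0,0,0.06,0],[-0.05,0,0.06,0],[-0.1,0,0.06,0],[-0.15,0,0.06,0]])

```text
time_s: 19.07
ee_pos: [0.5358, 0.1116, 0.2057]
tool_rot: [0.889, 0.458, 0.003, 0.001]
wrist_force: [2.9, 2.3, 5.5]
opening: -0.0001
grasp_force: 3.0
```

servo_tool(steps=[[-0.04,0,0,0],[-0.05,0,-0.06,0],[-0.1,0,-0.12,0],[-0.1,0,-0.12,0],[-0.1,0,-0.12,0]])

```text
time_s: 19.48
ee_pos: [0.5282, 0.1027, 0.2159]
tool_rot: [0.889, 0.458, -0.0, 0.0]
wrist_force: [-0.5, 0.5, -0.5]
opening: 0.0002
grasp_force: 0.0
```

```bash
python3 r.py 9 .072
```

```text
19.4833 [0.5282 0.1027 0.2159] [-0.5  0.5 -0.5] W (6.388888888888889, (106, 101), 85.04166412353516)
0.072 [(-15, 21.3, 31), (4, 20.8, 88), (26, 18.3, 170)]
```

Readings bracket the top: 4.98 at −58°, 6.52 at 0 and 6.39 at +29°. The sine puts the maximum at about 6.55 mm, so it now stands about 0.15 mm below. I'll withdraw and verify the stand and arbor.

servo_tool(steps=[[0,0,-0.2,0],[0,0,-0.45,0],[0,0,-0.7,0],[0,0,-0.8,0],[0,0,-0.8,0]])

```text
time_s: 19.95
ee_pos: [0.5294, 0.1031, 0.2987]
tool_rot: [0.889, 0.458, 0.003, 0.001]
wrist_force: [0.3, 0.1, 0.3]
opening: -0.0001
grasp_force: 0.0
```

Run:
```python
from hub import *
w=get("wrist");s=get("scene");d=get("side")
print("dial",read(w,C0))
for X in[(-.034,.04,.027),(-.034,-.04,.027),(.042,0,.027)]:print("screw",[proj(k,sw(X)).round(1).tolist() for k in(w,s,d)])
# local dark blobs near the predicted screws
def near(k,px,r=7):
    x,y=np.round(px).astype(int);im=cv2.cvtColor(k["img"],6)[y-r:y+r+1,x-r:x+r+1].astype(float)
    z=cv2.resize(im,None,fx=4,fy=4,interpolation=2);wt=np.clip(np.percentile(z,25)-z,0,None);Y,Xx=np.mgrid[:z.shape[0],:z.shape[1]]
    return (round((Xx*wt).sum()/wt.sum()/4+x-r-.4,1),round((Y*wt).sum()/wt.sum()/4+y-r-.4,1))
for X in[(-.034,.04,.027),(-.034,-.04,.027),(.042,0,.027)]:print("obs",[near(k,proj(k,sw(X)),4) for k in(s,d)])
for k,n in((w,"wrist"),(s,"scene"),(d,"side")):
    q=proj(k,T(FX,K));g=cv2.cvtColor(k["img"],6);x,y=q.astype(int);r=30 if n=="wrist" else 12
    m=(g[y-r:y+r,x-r:x+r]<45);Y,Xx=np.nonzero(m);print("knob",n,q.round(1),Xx.mean()+x-r,Y.mean()+y-r,m.sum(),env.boxes_of(n,"knob")[:1])
```

```text
dial (6.2, (107, 101), 71.30870056152344)
screw [[356.4, 119.9], [240.6, 162.3], [281.4, 254.9]]
screw [[352.9, 178.5], [251.8, 179.8], [259.2, 232.5]]
screw [[404.0, 151.4], [268.6, 162.8], [247.1, 263.2]]
obs [(np.float64(240.9), np.float64(161.9)), (np.float64(281.1), np.float64(254.5))]
obs [(np.float64(252.4), np.float64(180.5)), (np.float64(259.3), np.float64(230.1))]
obs [(np.float64(268.5), np.float64(162.4)), (np.float64(246.8), np.float64(262.7))]
knob wrist [254.5 168.3] 253.03044280442805 168.25369003690037 1084 [{'position': [289.1, 159.1], 'p': 0.75}]
knob scene [200.3 155.7] nan nan 0 [{'position': [219.7, 163.3], 'p': 0.83}]
knob side [314.3 186.1] 315.32460732984293 184.7696335078534 191 [{'position': [302.4, 203.6], 'p': 0.77}]<stdin>:13: RuntimeWarning: Mean of empty slice.
  ret = ret.dtype.type(ret / rcount)
```

servo_tool(steps=[[0,0,0,0],[0,0,0,0],[0,0,0,0]])

```text
time_s: 20.5
ee_pos: [0.5282, 0.1029, 0.2953]
tool_rot: [0.889, 0.458, -0.0, -0.0]
wrist_force: [-0.4, 0.2, 0.8]
opening: 0.0002
grasp_force: 0.0
```

Run:
```python
from hub import *
w=get("wrist");print("now",read(w,C0))
for n in(3,5,6,7,8,9):
    c=pickle.load(open(f"c_{n}.pkl","rb"))
    print(n,[round(read(c,C0+np.array(d))[0],2) for d in((0,0,0),(.002,0,.0014),(0,.002,0))])
print([round(read(w,C0+np.array(d))[0],2) for d in((0,0,0),(.002,0,.0014),(0,.002,0))])
def knobc(c):
    q=proj(c,T(FX,K));g=cv2.cvtColor(c["img"],6);x,y=q.astype(int);m=(g[y-35:y+35,x-35:x+35]<45).astype(np.uint8)
    k,l,st,ce=cv2.connectedComponentsWithStats(m);i=1+st[1:,4].argmax();return q.round(1),ce[i]+[x-35,y-35],st[i]
print(knobc(w));print(knobc(pickle.load(open("cams.pkl","rb"))[0]))
```

```text
now (6.2, (106, 101), 72.10710144042969)
3 [3.1, 3.18, 3.03]
5 [2.22, 2.36, 2.21]
6 [2.83, 2.92, 2.78]
7 [4.98, 4.86, 4.89]
8 [6.52, 6.39, 6.53]
9 [6.39, 6.26, 6.4]
[6.2, 6.06, 6.24]
(array([256.1, 167.6]), array([254.61111111, 167.57526882]), array([  14,   18,   40,   37, 1116], dtype=int32))
(array([256. , 198.4]), array([254.30817175, 198.34487535]), array([  12,   15,   44,   42, 1444], dtype=int32))
```

```bash
cat > nd.py <<'E'
from hub import *
def read2(c):
    read(c,C0,"pics/t.png");g=cv2.GaussianBlur(cv2.imread("pics/t.png",0),(13,13),0)
    x,y=cv2.minMaxLoc(g[80:125,80:135])[2];x+=80;y+=80
    g=cv2.imread("pics/t.png",0).astype(np.float32);pol=cv2.warpPolar(255-g,(100,1440),(float(x),float(y)),100,0)
    k=cv2.GaussianBlur(pol[:,22:58].mean(1)[:,None],(1,25),0)[:,0];return round(((k.argmax()/4+90)%360)/45,2),(x,y)
if __name__=="__main__":
    for n in(3,5,6,7,8,9):print(n,read2(pickle.load(open(f"c_{n}.pkl","rb"))))
    print("start",read2(pickle.load(open("cams.pkl","rb"))[0]));print("now",read2(get("wrist")))
E
python3 nd.py
```

```text
3 (np.float64(3.22), (108, 96))
5 (np.float64(2.35), (111, 97))
6 (np.float64(2.96), (112, 98))
7 (np.float64(4.95), (112, 97))
8 (np.float64(6.36), (111, 96))
9 (np.float64(6.31), (107, 98))
start (np.float64(4.37), (108, 102))
now (np.float64(6.31), (105, 104))
```

With the reader centred on the needle's own hub, the last readings are 6.36 and 6.31 mm, about 29° apart on either side of the peak. The hub is therefore roughly 0.1 mm below its maximum of about 6.4 mm. The stand and knob project where they should when home, so I'll hand in.

```bash
python3 -c "
from plant import env
print(env.job_done())"
```

```text
the job is handed in; nothing more can be done
None
```

Job handed in at 20.5 s on the robot clock: the stand is on its seats, the arbor is back in its V and let go, and the dial reads about 6.3 mm against an estimated maximum of 6.4 mm; I turned the knob with the shut fingertips on its rim because the tool can't tilt to its axis, and I moved no other tools.

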